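# Third hand: hold a foot bracket against a conveyor side frame

### The arm

A 6-joint arm with a two-finger parallel gripper is mounted at the origin on the work surface. World frame = base frame: x ahead of the robot, y to its left, z up, the work surface at z = 0. Lengths are in m, angles in rad, forces in N, time in s.
With the tool pointing down it reaches from about 0.25 to 0.725 m from the base axis. Payload 4 kg.
Tool frame: the origin (TCP) lies midway between the tips of the shut fingers; the grasp point (between the pads) lies 19 mm behind it; z points along the fingers, y is the line along which they close (so a half turn about z gives the same grasp; the last joint's range is limited). The gripper opens to 85 mm and grips with 20 to 120 N. Pads are 22 mm wide; open, the fingers measure 114 mm over their backs; the gripper's body (76 mm by 85 mm) begins 54 mm behind the grasp point. The pads swing forward as they close: fully open they stand 13 mm farther back than shut.
Start: joints at [-1.199, 0.241, 0.005, 1.335, 0, 1.571], TCP at [0.182, -0.466, 0.231] pointing down, gripper open.
Joint ranges: [-2.72, 2.72], [-1.05, 1.87], [-1.09, 1.28], [-1.99, 2.15], [-1.42, 1.44], [-3.14, 3.14]. Speed limits (rad/s): [2.79, 2.79, 3.14, 3.14, 3.14, 3.14].

### API

Orientations are given as a unit quaternion [x, y, z, w].
In Python, from workcell import get_obs, camera, job_done, silhouettes gives the robot as it stands. The module is installed in compiled form; this text tells all that it offers.
- The arm moves only by the tool drive_tool, never from a script. Its argument "increments" is a list of rows, each a list of 3 entries, a list of its own where there are three numbers: the shift along the world's x, y, z in mm, then the turn, a rotation vector about the world's x, y, z in degrees, then the opening, from 0 (shut) to 1 (fully open). A call has 1 to 8 rows; each row shifts and turns the commanded pose from where the row before left it; what a row does not reach is not made up. A row lasts 1/12 s, in which the tool goes at most 41.7 mm and 7.16 degrees, less where a joint would pass 70% of its speed; a pose out of reach is approached as far as the arm can. A call is refused whole if a number of a shift passes 41.7 or a number of a turn 7.16, either way. A call with a gripper value outside its range is refused whole. The fingers move at their own pace and stop on an object; the grip force is fixed at half the most. Time passes only in rows, so rows that do not move let the fingers close. It gives the time, the measured TCP pose, the force, the opening and the grip force at its end, in the units of the state.
- get_obs(): the state, without advancing time (a new reading comes with each control period).
- camera(name): name is "scene" or "top" or "wrist"; returns a dict with "image" (420x560x3 uint8, red, green, blue), "K" (3x3 intrinsics, pixels), "view" (4x4, takes a point from world to camera coordinates). Camera axes: x right, y down, z forward; pixel columns grow to the right and rows downward; lengths in m; the calibration is good to about 2 mm. A picture is of the moment at which its call begins. There is no depth.
- job_done(): hands the job in; it is judged then, once.
Trained networks look in a picture, given as the dict that the camera call returned (one of the last four; its "shot" number tells which), for a name from the list of things; names that differ only in an ending like _2 or _b are one class to them, and where a whole thing is asked for, a point or a joint stands for the part that bears it (a point fixed in the world has none). Each returns a list of dicts, best first, with "conf" (0 to 1); they miss things now and then, are a little off and sometimes report something else, mostly with a low value. They report only what shows in the picture. A call takes as long as a camera call. They do not tell look-alikes from the thing itself.
- silhouettes(query, picture): "region" (420x560 bool, what is visible of it) and "bbox" ([left, top, right, bottom] in pixels, round what is visible of it).
The state is a dict: "clock": time; "joint_pos": joint angles; "joint_vel": joint speeds; "tau": joint torques, N m; "eef_pos": TCP position; "tool_rot": TCP orientation; "ft_force": force on the tool from outside, world axes, zero at the start; "ft_torque": the same for the moment, N m; "grip_width": finger opening in m; "grasp_force": force on a finger pad.
Only numpy, scipy, OpenCV 4.12 (cv2) and the standard library are available. Lean on these libraries where they do the work, as an engineer would, in place of code of your own. Each camera call takes 0.05 s, during which the arm holds its last target. There are 200 camera calls.

### The job

Be my third hand: set the zinc-plated foot bracket down on the bench with its drilled back against the web of the clamped grey frame, centred on the yellow line so that the bolt holes meet. Bring it up without ramming it, press it flush against the web with a steady push of about 12 N (6 to 20 N will do) for at least three seconds so I can start the bolts, and finish while still holding it like that. Leave the splice plate, spanner, paint can and bolt tray where they are.

Things in the scene. Friction and masses are not known exactly. Their poses are not given: they have to be found in the camera images.
- frame: Grey steel channel, 440 long, 70 high, 40 mm deep, fixed on the bench by two low red-handled clamps on its far side; its flat web faces the robot. Origin: on that face, at bench height, at the 4 mm yellow line. x points into the frame away from the robot (push this way), y along it (web from -260 to +180 mm), z up. Two 11 mm holes, 13 mm either side of the line, 28 mm up. Rigid: it does not give.
- bracket: Zinc-plated steel bracket, 0.3 kg, standing on its foot: 50 deep (x), 56 wide (y), 50 mm high. Origin: middle of the underside; x points out through its upright drilled back (x = 20 to 25 mm). Gusset cheeks close both ends, flat outside, 56 mm apart, full height at the back, sloping to 11 mm at the front. Grip across them from above, pads near x = +10 mm, 30 mm up, clear of holes and frame.
- bracket_back (a point): Middle of the lower edge of the bracket's outer back face: 25 mm from its origin along its x; axes as the bracket's. It has to meet the frame's origin. At the start the back looks away from the robot, within about 60 degrees of the frame's x. Let the foot rest lightly on the bench: leaning down on it adds friction that takes up the push before it reaches the frame.
- splice_plate: Bystander: dark flat steel plate with four holes in a row, 40 x 110 x 6 mm, lying on the bench; origin at the middle of its underside, long side along its y.
- spanner: Bystander: steel combination spanner, 180 mm long, 9 mm high, lying on the bench; origin at the middle of its underside, long side along its y.
- paint_can: Bystander: standing yellow marking-paint can, 52 mm across, 150 mm high; origin at the middle of its underside.
- bolt_tray: Bystander: blue open tray with bolts and nuts, 110 x 150 x 45 mm; origin at the middle of its underside, long side along its y.
Things that resemble listed ones, but are neither listed nor needed, are in the scene too. There is more than one size of the bracket; the one meant has the size given above.

How it is judged:
By the outcome, as a careful person would: the job done as asked, in the order asked, and still so for the second after the job is handed in, while the arm keeps its last pose, push and grip.
It also fails if it takes over 64 s, if anything falls off the work surface, if the arm or the gripper's body presses on something with over 40 N, if the wrist force passes 120 N, or if a joint passes its speed limit or range.

## Working session

There is one attempt and no reset: what is moved stays moved. The work goes in short steps, Python scripts to look and compute and a tool call to move; the robot and the scene stay as the last step left them, time stands still between calls to the robot, and variables do not carry over. Pictures are saved under pics/ and viewed, at most 10 in all, crops included, and the job is handed in when it is done.

Besides the shell and the picture viewer there is one more tool, called after "Emit:" as name(argument=value, ...), one argument or row to a line, values as JSON. drive_tool: Moves the arm, as the interface text tells. Its arguments: {"type":"object","properties":{"increments":{"type":"array"}},"required":["increments"]}

```bash
mkdir -p pics; cat > h.py <<'E'
import numpy as np, cv2
from workcell import *
def ray(c,u,v,z=0.):
    K=np.array(c["K"]);V=np.array(c["view"]);R=V[:3,:3];t=V[:3,3]
    o=-R.T@t; d=R.T@np.linalg.inv(K)@np.array([u,v,1.])
    return o+d*(z-o[2])/d[2]
def proj(c,P):
    P=np.atleast_2d(P);V=np.array(c["view"]);q=(P@V[:3,:3].T+V[:3,3])@np.array(c["K"]).T
    return q[:,:2]/q[:,2:]
def save(c,n): cv2.imwrite("pics/"+n,c["image"][:,:,::-1])
E
python3 - <<'E'
from h import *
cs={n:camera(n) for n in("top","scene")}
for n,c in cs.items():
    for q in("bracket","frame"):
        for s in silhouettes(q,c):
            r=s["region"];vs,us=np.nonzero(r)
            print(n,q,round(s["conf"],2),s["bbox"],r.sum(),ray(c,us.mean(),vs.mean(),.02).round(3))
    o=-np.array(c["view"])[:3,:3].T@np.array(c["view"])[:3,3];print(n,o.round(3))
im=np.hstack([cs["top"]["image"],cs["scene"]["image"]])
save(cs["top"],"t0.png");save(cs["scene"],"s0.png")
print(get_obs())
E
```

```text
top bracket 0.71 [220.5, 234.9, 252.7, 269.9] 677 [0.359 0.083 0.02 ]
top bracket 0.69 [269.1, 237.5, 285.5, 247.1] 144 [ 0.389 -0.035  0.02 ]
top bracket 0.54 [256.6, 203.9, 278.9, 219.5] 369 [ 0.479 -0.003  0.02 ]
top frame 0.56 [202.9, 86.8, 358.8, 176.2] 3725 [ 0.669 -0.033  0.02 ]
top [ 0.324 -0.032  1.37 ]
scene bracket 0.88 [273.5, 182.7, 293.4, 204.8] 304 [ 0.391 -0.031  0.02 ]
scene bracket 0.79 [312.3, 162.9, 349.1, 204.1] 1082 [0.341 0.088 0.02 ]
scene bracket 0.7 [284.2, 210.8, 310.5, 226.9] 374 [ 0.491 -0.     0.02 ]
scene frame 0.97 [187.9, 232.5, 378.7, 322.2] 7179 [ 0.644 -0.04   0.02 ]
scene [ 1.5   -0.011  0.92 ]
{'clock': 0.3, 'joint_pos': array([-1.19901415e+00,  2.40951758e-01,  4.57712472e-03,  1.33519738e+00,
        1.38336680e-06,  1.57081832e+00]), 'joint_vel': array([-0.00053641,  0.00058721,  0.00304605,  0.0009839 ,  0.00283462,
       -0.00059557]), 'tau': array([ 8.53678284e-05, -3.71849942e+01,  2.52250099e+01,  9.16461315e-03,
       -1.94333808e-05, -4.24726153e-06]), 'eef_pos': array([ 0.18156249, -0.46564532,  0.23096897]), 'tool_rot': array([ 9.82773906e-01,  1.84811525e-01, -7.10063990e-05, -3.81287858e-04]), 'ft_force': array([-0.15393297,  0.43050986,  0.25099042]), 'ft_torque': array([ 0.00285551,  0.0043651 , -0.00911572]), 'grasp_force': 0.0, 'grip_width': 0.08542846690030197}
```

View pics/t0.png

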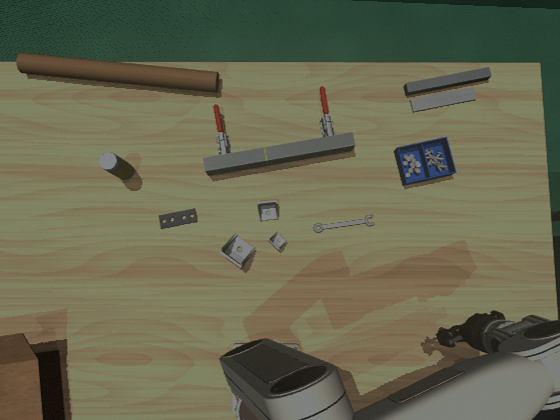

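View pics/s0.png

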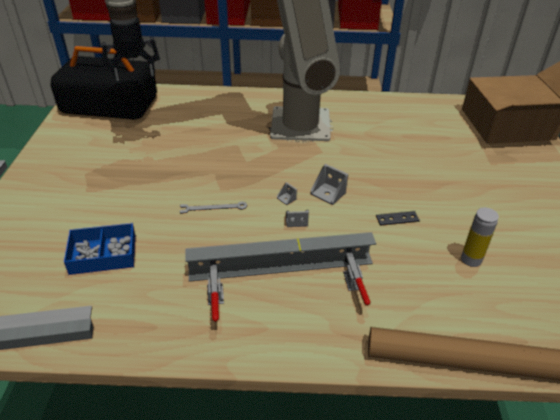

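The top view shows three brackets: large (238,250), medium (268,211) and small (278,241). The frame runs from (205,165) to (354,143) with its yellow line at (266,154). The medium one, about 56 mm wide with two holes in its back, fits the given size. I'll move in to look closer.

Emit:
drive_tool(
  increments=[
    [[18,35,5],[0,0,-1.6],1],
    [[18,35,5],[0,0,-1.6],1],
    [[18,35,5],[0,0,-1.6],1],
    [[18,35,5],[0,0,-1.6],1],
    [[18,35,5],[0,0,-1.6],1],
    [[18,35,5],[0,0,-1.6],1],
    [[18,35,5],[0,0,-1.6],1],
    [[18,35,5],[0,0,-1.6],1],
  ],
)

```text
clock: 0.97
eef_pos: [0.326, -0.1841, 0.2718]
tool_rot: [0.997, 0.073, 0.0, 0.0]
ft_force: [0.6, -1.2, -1.3]
grip_width: 0.0849
grasp_force: 0.0
```

Emit:
drive_tool(
  increments=[
    [[18,35,5],[0,0,-1.6],1],
    [[18,35,5],[0,0,-1.6],1],
    [[18,35,5],[0,0,-1.6],1],
    [[18,35,5],[0,0,-1.6],1],
    [[12,20,5],[0,0,-1.6],1],
    [[0,0,0],[0,0,0],1],
    [[0,0,0],[0,0,0],1],
  ],
)

```text
clock: 1.55
eef_pos: [0.41, -0.0249, 0.2963]
tool_rot: [1.0, 0.006, -0.0, 0.0]
ft_force: [-0.3, 0.2, 0.5]
grip_width: 0.0852
grasp_force: 0.0
```

```bash
python3 - <<'E'
from h import *
c=camera("wrist");save(c,"w1.png")
print(get_obs()["eef_pos"],np.array(c["view"]).round(3).tolist(),np.array(c["K"]).round(1).tolist())
for q in("bracket","frame"):
    for s in silhouettes(q,c): 
        r=s["region"];vs,us=np.nonzero(r);print(q,s["conf"],s["bbox"],ray(c,us.mean(),vs.mean(),.02).round(3))
E
```

```text
[ 0.40939561 -0.02568389  0.29606955] [[0.011, -1.0, -0.0, -0.028], [-0.96, -0.01, 0.28, 0.338], [-0.28, -0.003, -0.96, 0.556], [0.0, 0.0, 0.0, 1.0]] [[292.4, 0.0, 280.0], [0.0, 292.4, 210.2], [0.0, 0.0, 1.0]]
bracket 0.96 [241.8, 108.3, 286.0, 147.7] [ 0.481 -0.001  0.02 ]
bracket 0.87 [163.7, 173.6, 245.9, 248.7] [0.354 0.092 0.02 ]
bracket 0.77 [266.1, 169.2, 302.0, 210.3] [ 0.391 -0.03   0.02 ]
frame 0.75 [93.0, 0.0, 343.3, 43.4] [0.613 0.096 0.02 ]
```

View pics/w1.png

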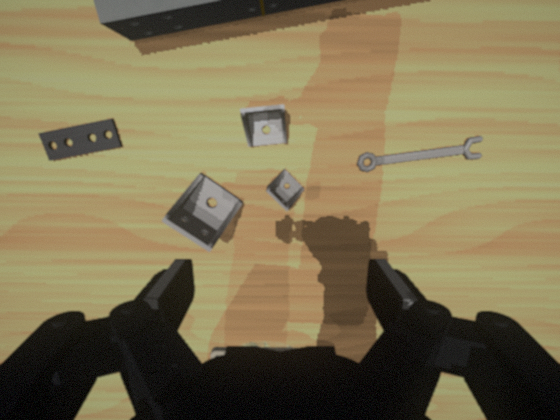

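The wrist view shows the medium bracket at (264,127), with its tall back toward the frame. The yellow line is at (262,5). Next I fit poses by silhouette.

```bash
cat > fit.py <<'E'
from h import *
from scipy.optimize import minimize
def bverts(s=1.):
    return np.array([[x,y,z] for y in(-.028,.028) for x,z in((-.025,0),(.025,0),(.025,.05),(.02,.05),(-.025,.011))])*s
def fverts(): return np.array([[x,y,z] for x in(0,.04) for y in(-.26,.18) for z in(0,.07)])
def pose(V,p):
    c,s=np.cos(p[2]),np.sin(p[2]);return np.c_[p[0]+c*V[:,0]-s*V[:,1],p[1]+s*V[:,0]+c*V[:,1],V[:,2]]
def mask(c,P,S=8):
    h=cv2.convexHull(((proj(c,P)+.5)*16).astype(np.float32)).round().astype(np.int32)
    m=np.zeros((420*2,560*2),np.uint8);cv2.fillPoly(m,[(h*2//1)],255,shift=4)
    return cv2.resize(m,(560,420),interpolation=cv2.INTER_AREA)/255.
def fit(obs,vf,p0,step,free_scale=False):
    def cost(p):
        V=vf(p[3]) if free_scale else vf(); t=0
        for c,r in obs:
            m=mask(c,pose(V,p));t+=1-np.minimum(m,r).sum()/np.maximum(m,r).sum()
        return t/len(obs)
    best=None
    for dy in(-.3,0,.3):
        q=np.array(p0,float);q[2]+=dy
        sim=np.vstack([q]+[q+np.eye(len(q))[i]*step[i] for i in range(len(q))])
        r=minimize(cost,q,method="Nelder-Mead",options=dict(initial_simplex=sim,xatol=1e-5,fatol=1e-5))
        if best is None or r.fun<best.fun: best=r
    return best
def pick(c,q,xy,z=.02,tol=.03):
    for s in silhouettes(q,c):
        vs,us=np.nonzero(s["region"])
        if np.hypot(*(ray(c,us.mean(),vs.mean(),z)[:2]-xy))<tol: return s["region"].astype(float)
E
python3 - <<'E'
from fit import *
cs={n:camera(n) for n in("top","scene","wrist")}
ob={n:pick(c,"bracket",(.482,-.001)) for n,c in cs.items()}
for sel in(["wrist"],["scene"],["top","scene","wrist"]):
    o=[(cs[n],ob[n]) for n in sel if ob[n] is not None]
    if not o: continue
    r=fit(o,bverts,[.48,0,0],[.01,.01,.15]);print(sel,r.x.round(4),np.degrees(r.x[2]).round(1),r.fun)
    r=fit(o,bverts,[.48,0,0,1],[.01,.01,.15,.1],True);print(sel,r.x.round(4),np.degrees(r.x[2]).round(1),r.fun)
of={n:pick(cs[n],"frame",(.66,-.035),tol=.05) for n in("top","scene")}
for sel in(["top"],["scene"],["top","scene"]):
    o=[(cs[n],of[n]) for n in sel if of[n] is not None]
    r=fit(o,fverts,[.61,0,.14],[.01,.01,.1]);print("frame",sel,r.x.round(4),np.degrees(r.x[2]).round(1),r.fun)
for n in cs:
    c=cs[n];hsv=cv2.cvtColor(c["image"],cv2.COLOR_RGB2HSV)
    P=pose(np.array([[0,0,0],[0,0,.07],[.04,0,.07]]),r.x);uv=proj(c,P);print(n,"line pred",uv.round(1).tolist())
    if n!="wrist":
        u,v=uv[1:].mean(0).astype(int);k=c["image"][v-14:v+14,u-20:u+20]
        save(dict(image=cv2.resize(k,(800,560),interpolation=cv2.INTER_NEAREST)),f"line_{n}.png")
        m=(hsv[...,0]>20)&(hsv[...,0]<35)&(hsv[...,1]>120)&(of[n]>0);vs,us=np.nonzero(m);print(len(us),us.mean(),vs.mean(),list(zip(us,vs))[:20])
E
```

```text
['wrist'] [ 0.4789 -0.0016  0.1051] 6.0 0.06260093071812567
['wrist'] [ 0.4789 -0.0015  0.105   0.9851] 6.0 0.05627236231457666
['scene'] [ 0.474  -0.0038  0.0609] 3.5 0.05196881661998909
['scene'] [ 0.4742 -0.0033  0.0796  0.9871] 4.6 0.05191972532117173
['top', 'scene', 'wrist'] [ 0.4768 -0.0019  0.077 ] 4.4 0.12639737449138744
['top', 'scene', 'wrist'] [ 0.4768 -0.0022  0.1242  0.9836] 7.1 0.12253818014906642
frame ['top'] [ 6.196e-01 -5.000e-04  1.813e-01] 10.4 0.2354398749343385
frame ['scene'] [6.148e-01 2.000e-04 1.740e-01] 10.0 0.17304454194920904
frame ['top', 'scene'] [0.6183 0.0007 0.1801] 10.3 0.22158855344964423
top line pred [[266.4, 165.3], [265.8, 160.2], [263.4, 146.8]]
6 265.5 155.66666666666666 [(np.int64(265), np.int64(152)), (np.int64(265), np.int64(153)), (np.int64(265), np.int64(155)), (np.int64(266), np.int64(157)), (np.int64(266), np.int64(158)), (np.int64(266), np.int64(159))]
scene line pred [[296.8, 259.3], [297.8, 238.6], [300.6, 250.7]]
18 298.6111111111111 244.27777777777777 [(np.int64(297), np.int64(239)), (np.int64(298), np.int64(239)), (np.int64(297), np.int64(240)), (np.int64(298), np.int64(240)), (np.int64(298), np.int64(241)), (np.int64(298), np.int64(242)), (np.int64(298), np.int64(243)), (np.int64(299), np.int64(243)), (np.int64(298), np.int64(244)), (np.int64(299), np.int64(244)), (np.int64(299), np.int64(245)), (np.int64(299), np.int64(246)), (np.int64(299), np.int64(247)), (np.int64(299), np.int64(248)), (np.int64(300), np.int64(248)), (np.int64(299), np.int64(249)), (np.int64(300), np.int64(249)), (np.int64(300), np.int64(250))]
wrist line pred [[260.5, 14.8], [256.3, -8.6], [248.8, -52.8]]
```

Emit:
drive_tool(
  increments=[
    [[30,5,0],[0,0,2],1],
    [[30,10,0],[0,0,2],1],
    [[13,9,0],[0,0,2.5],1],
    [[0,0,0],[0,0,0],1],
    [[0,0,0],[0,0,0],1],
    [[0,0,0],[0,0,0],1],
  ],
)

```text
clock: 2.6
eef_pos: [0.4819, -0.0021, 0.2961]
tool_rot: [0.998, 0.061, -0.001, 0.0]
ft_force: [0.1, -0.3, 0.8]
grip_width: 0.0851
grasp_force: 0.0
```

```bash
python3 - <<'E'
from fit import *
c=camera("wrist");save(c,"w2.png");np.savez("w2.npz",K=c["K"],view=c["view"],image=c["image"])
r=pick(c,"bracket",(.482,-.001))
o=get_obs();print(o["eef_pos"],o["tool_rot"],o["ft_force"])
if r is not None:
    f=fit([(c,r)],bverts,[.478,0,.1],[.01,.01,.15]);print(f.x.round(4),np.degrees(f.x[2]).round(1),f.fun)
    cv2.imwrite("pics/w2o.png",cv2.polylines(c["image"][:,:,::-1].copy(),[cv2.convexHull(proj(c,pose(bverts(),f.x)).astype(np.float32)).astype(int)],True,(0,0,255)))
print(proj(c,pose(np.array([[0,0,0],[0,0,.07],[0,.18,0],[0,-.26,0]]),[.616,0,.178])))
E
```

```text
[ 0.48184336 -0.00221198  0.29652719] [ 9.98159972e-01  6.06354657e-02 -8.34506150e-05  5.49982555e-05] [-0.09956647 -0.12490626  0.14836596]
[[290.78448198  77.78160934]
 [292.90074231  68.42652614]
 [161.66483064  85.93183121]
 [480.77154242  65.78934729]]
```

View pics/w2.png

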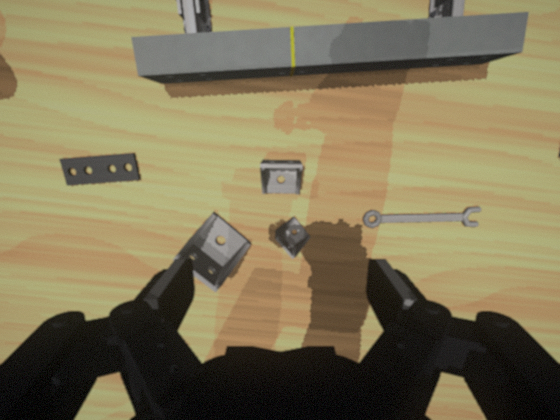

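The wrist view shows the frame's top face from (134,38) to (523,52), with the yellow line at u≈293, v 27–73. The bracket spans (261–303, 160–194), square to the tool at 7° yaw.

```bash
python3 - <<'E'
from fit import *
c=camera("wrist")
for s in silhouettes("bracket",c):
    vs,us=np.nonzero(s["region"]);print(s["conf"],s["bbox"],ray(c,us.mean(),vs.mean(),.02).round(3))
    if s["bbox"][1]<175 and s["conf"]>.3:
        f=fit([(c,s["region"].astype(float))],bverts,[.478,0,.1],[.01,.01,.15]);print(f.x.round(4),np.degrees(f.x[2]).round(1),f.fun)
g=cv2.GaussianBlur(cv2.cvtColor(c["image"],cv2.COLOR_RGB2GRAY).astype(float),(5,1),0)
pts=[]
for u in list(range(150,285,3))+list(range(300,330,3))+list(range(400,515,3)):
    v0=76-(u-140)*24.5/383; vs=np.arange(int(v0)-6,int(v0)+7)
    d=g[vs,u]-g[vs+1,u]; i=d.argmax()
    if 0<i<len(d)-1:
        pts.append((u,vs[i]+.5+.5*(d[i-1]-d[i+1])/(d[i-1]-2*d[i]+d[i+1]),d[i]))
p=np.array(pts);k=np.polyfit(p[:,0],p[:,1],1)
for _ in range(4):
    e=p[:,1]-np.polyval(k,p[:,0]);ok=abs(e)<1.2;k=np.polyfit(p[ok,0],p[ok,1],1)
print("edge",k,ok.sum(),len(p),e[ok].std())
hsv=cv2.cvtColor(c["image"],cv2.COLOR_RGB2HSV);w=hsv[28:72,284:304,1].astype(float)
w=np.clip(w-np.median(w),0,None);ul=(w*np.arange(284,304)).sum(1)/w.sum(1);kl=np.polyfit(np.arange(28,72),ul,1);print("line",kl)
u=292.;
for _ in range(5): v=np.polyval(k,u);u=np.polyval(kl,v)
O=ray(c,u,v,.07);A=ray(c,160,np.polyval(k,160),.07);B=ray(c,500,np.polyval(k,500),.07)
print("frame O",O.round(4),"yaw",np.degrees(np.arctan2(-(A-B)[0],(A-B)[1])),u,v)
# yaw also from the yellow line
L=ray(c,np.polyval(kl,30),30,.07)-ray(c,np.polyval(kl,70),70,.07);print("line yaw",np.degrees(np.arctan2(L[1],L[0])))
# ends of face
save(dict(image=cv2.resize(c["image"][145:205,250:330],(800,600),interpolation=cv2.INTER_CUBIC)),"b2.png")
for uv in((261,161),(303,161)): print(ray(c,*uv,.05).round(4))
E
```

```text
0.9 [261.0, 161.4, 300.4, 194.5] [ 0.482 -0.002  0.02 ]
[ 0.479  -0.0011  0.1061] 6.1 0.057581235024591115
0.75 [179.8, 214.8, 247.8, 287.0] [0.352 0.087 0.02 ]
0.59 [273.9, 215.3, 309.4, 257.2] [ 0.391 -0.029  0.02 ]
edge [-6.17788454e-02  8.44012169e+01] 94 94 0.13378093981100614
line [4.50431153e-02 2.89922657e+02]
frame O [6.184e-01 1.000e-04 7.000e-02] yaw 10.080054641015616 292.90926898521724 66.30562049591465
line yaw 10.40289676868947
[0.5038 0.0266 0.05  ]
[ 0.5104 -0.0286  0.05  ]
```

View pics/b2.png

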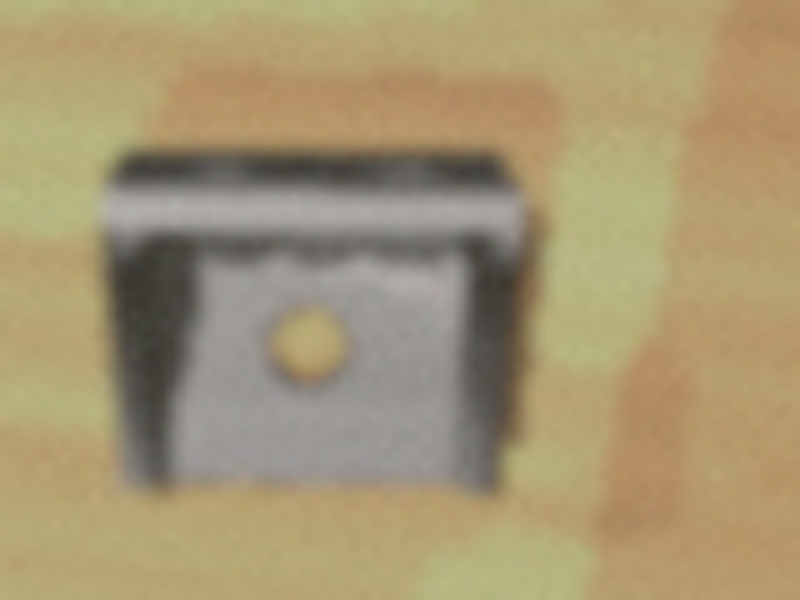

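Emit:
drive_tool(
  increments=[
    [[4,1,-38],[0,0,0],1],
    [[3,0,-38],[0,0,0],1],
    [[0,0,-38],[0,0,0],1],
    [[0,0,-38],[0,0,0],1],
    [[0,0,-38],[0,0,0],1],
    [[0,0,-30],[0,0,0],1],
    [[0,0,0],[0,0,0],1],
    [[0,0,0],[0,0,0],1],
  ],
)

```text
clock: 3.47
eef_pos: [0.488, -0.001, 0.0757]
tool_rot: [0.998, 0.061, -0.002, -0.0]
ft_force: [-0.0, 0.6, 0.9]
grip_width: 0.0856
grasp_force: 0.0
```

Emit:
drive_tool(
  increments=[
    [[0,0,-25],[0,0,0],1],
    [[0,0,-20],[0,0,0],1],
    [[0,0,-15],[0,0,0],1],
    [[0,0,-7],[0,0,0],1],
    [[0,0,0],[0,0,0],1],
    [[0,0,0],[0,0,0],1],
    [[0,0,0],[0,0,0],1],
  ],
)

```text
clock: 4.05
eef_pos: [0.4915, -0.0009, 0.0113]
tool_rot: [0.998, 0.061, 0.002, 0.0]
ft_force: [0.6, -0.0, -0.9]
grip_width: 0.0854
grasp_force: 0.0
```

```bash
python3 - <<'E'
from h import *
o=get_obs();print(o["eef_pos"],o["tool_rot"],o["ft_force"])
c=camera("wrist");save(c,"w3.png")
E
```

```text
[ 0.49148678 -0.00086624  0.01127077] [9.98133982e-01 6.10328535e-02 1.87969121e-03 1.10002197e-04] [ 0.63096538 -0.01986436 -0.91700707]
```

View pics/w3.png

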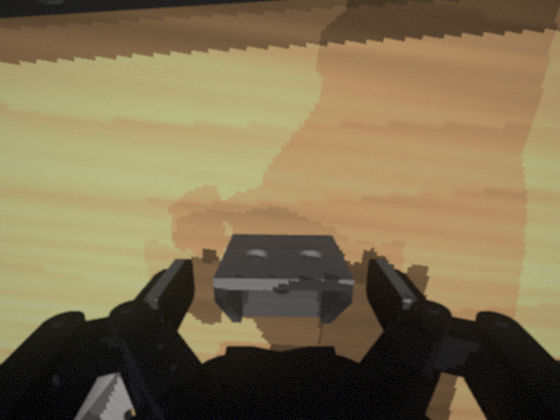

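The bracket sits centred between the fingers: back at u 215–353, its two holes at (257,254) and (311,254). I shift back 3 mm so the fingers stay clear of the frame, then close.

Emit:
drive_tool(
  increments=[
    [[-3,0,0],[0,0,0],1],
    [[0,0,-1],[0,0,0],1],
    [[0,0,0],[0,0,0],0],
    [[0,0,0],[0,0,0],0],
    [[0,0,0],[0,0,0],0],
    [[0,0,0],[0,0,0],0],
    [[0,0,0],[0,0,0],0],
    [[0,0,0],[0,0,0],0],
  ],
)

```text
clock: 4.77
eef_pos: [0.4872, -0.0011, 0.0088]
tool_rot: [0.998, 0.061, 0.001, 0.0]
ft_force: [-0.2, -1.0, 4.6]
grip_width: 0.0551
grasp_force: 64.7
```

Emit:
drive_tool(
  increments=[
    [[0,0,0],[0,0,0],0],
    [[0,0,0],[0,0,0],0],
    [[0,0,0],[0,0,0],0],
    [[0,0,0],[0,0,0],0],
  ],
)

```text
clock: 5.1
eef_pos: [0.4872, -0.0011, 0.0087]
tool_rot: [0.998, 0.061, 0.001, 0.0]
ft_force: [-0.1, -1.7, 4.9]
grip_width: 0.0555
grasp_force: 64.8
```

Emit:
drive_tool(
  increments=[
    [[0,0,3],[0,0,0],0],
    [[0,0,4],[0,0,0.5],0],
    [[15,-1,0],[0,0,0.7],0],
    [[20,-1,0],[0,0,1],0],
    [[20,-1,0],[0,0,1],0],
    [[20,-1,0],[0,0,0],0],
    [[10,-1,0],[0,0,0],0],
    [[5,0,0],[0,0,0],0],
  ],
)

```text
clock: 5.77
eef_pos: [0.5778, -0.0058, 0.0147]
tool_rot: [0.996, 0.089, -0.0, -0.0]
ft_force: [0.1, -0.2, -2.9]
grip_width: 0.0553
grasp_force: 63.9
```

Emit:
drive_tool(
  increments=[
    [[0,0,0],[0,0,0],0],
    [[0,0,0],[0,0,0],0],
    [[0,0,0],[0,0,0],0],
  ],
)

```text
clock: 6.02
eef_pos: [0.575, -0.0057, 0.0147]
tool_rot: [0.996, 0.089, -0.001, -0.0]
ft_force: [0.2, 0.0, -3.2]
grip_width: 0.0555
grasp_force: 63.9
```

```bash
python3 - <<'E'
from h import *
o=get_obs();q=o["tool_rot"];print(o["eef_pos"],q,np.degrees(2*np.arctan2(q[1],q[0])),o["ft_force"],o["ft_torque"])
c=camera("wrist");save(c,"w4.png");print(np.array(c["view"]).round(4).tolist())
E
```

```text
[ 0.57495707 -0.00567643  0.01470966] [ 9.96027568e-01  8.90357208e-02 -1.29715264e-03 -2.02995180e-04] 10.216279337380243 [ 0.20019008  0.04919699 -3.16928761] [-0.0076945   0.03009711  0.02759239]
[[0.1758, -0.9844, -0.0015, -0.1059], [-0.9444, -0.1691, 0.282, 0.566], [-0.2779, -0.0482, -0.9594, 0.331], [0.0, 0.0, 0.0, 1.0]]
```

View pics/w4.png

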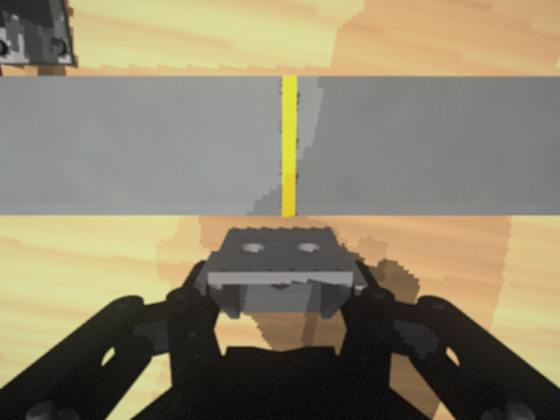

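The view shows the frame edge level at v=215, so yaw is aligned. The line is at u≈289 and the bracket centre at u≈282, so I measure the lateral offset more precisely.

```bash
python3 - <<'E'
from h import *
c=camera("wrist");im=c["image"].astype(float)
hsv=cv2.cvtColor(c["image"],cv2.COLOR_RGB2HSV)
g=cv2.GaussianBlur(im.mean(2),(3,3),0)
# yellow line near front edge
y=(hsv[200:214,270:310,1]>150);print("line u",[round(np.nonzero(r)[0].mean()+270,1) for r in y])
# frame front edge per column
E=[]
for u in(60,120,250,310,420,500):
    col=hsv[205:226,u,1].astype(float);E.append((u,205+np.diff(col).argmax()+.5))
print(E)
print(c["image"][277,200:222].mean(1).round(),c["image"][277,345:368].mean(1).round())
b=c["image"][262:290,282].mean(1).round();print(b)
# holes of the back (bright-ish ellipses)
for a in((235,275),(290,330)):
    w=g[238:258,a[0]:a[1]];w=np.clip(w-np.percentile(w,75),0,None);print("hole",(w.sum(0)*np.arange(*a)).sum()/w.sum(),(w.sum(1)*np.arange(238,258)).sum()/w.sum())
save(dict(image=cv2.resize(c["image"][200:320,190:380],(760,480),interpolation=cv2.INTER_CUBIC)),"b4.png")
E
```

```text
line u [np.float64(288.0), np.float64(288.0), np.float64(288.0), np.float64(288.0), np.float64(288.0), np.float64(288.0), np.float64(288.0), np.float64(288.0), np.float64(288.0), np.float64(288.0), np.float64(287.5), np.float64(287.5), np.float64(287.5), np.float64(287.5)]
[(60, np.float64(214.5)), (120, np.float64(214.5)), (250, np.float64(215.5)), (310, np.float64(215.5)), (420, np.float64(214.5)), (500, np.float64(215.5))]
[ 84.  82.  86.  85.  82.  83.  89. 106. 127. 142. 146. 145. 146. 145.
 146. 144. 143. 146. 145. 146. 144. 142.] [142. 142. 142. 142. 143. 142. 143. 121.  94.  82.  79.  78.  79.  77.
  81.  80.  82.  78.  60.  44.  32.  28.  32.]
[ 80.  81.  78.  79.  79.  75.  76.  77.  78.  94. 124. 143. 145. 144.
 145. 142. 144. 147. 148. 146. 130. 101.  75.  64.  58.  60.  68.  79.]
hole 252.5917406366822 246.70301971383043
hole 308.03657171646955 246.82958708940922
```

View pics/b4.png

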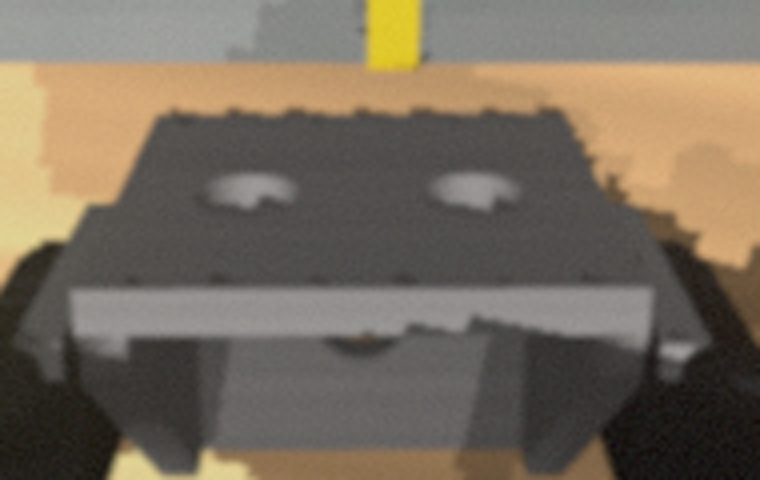

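The bracket's centre line is about 2.4 mm to +y of the yellow line, and the gap is about 26 mm. I correct laterally, advance to about 8 mm and lower.

Emit:
drive_tool(
  increments=[
    [[6,-0.7,0],[0,0,0],0],
    [[6,0.6,0],[0,0,0],0],
    [[6,1,0],[0,0,0],0],
    [[0,0,-1.5],[0,0,0],0],
    [[0,0,-1.5],[0,0,0],0],
    [[0,0,-1],[0,0,0],0],
    [[0,0,0],[0,0,0],0],
    [[0,0,0],[0,0,0],0],
  ],
)

```text
clock: 6.78
eef_pos: [0.5941, -0.005, 0.011]
tool_rot: [0.996, 0.089, -0.0, -0.0]
ft_force: [-0.3, 0.3, -3.0]
grip_width: 0.0554
grasp_force: 63.9
```

Emit:
drive_tool(
  increments=[
    [[0,0,-0.7],[0,0,0],0],
    [[0,0,0],[0,0,0],0],
    [[0,0,0],[0,0,0],0],
  ],
)

```text
clock: 7.03
eef_pos: [0.5945, -0.005, 0.0106]
tool_rot: [0.996, 0.089, -0.0, -0.0]
ft_force: [0.5, -0.3, -3.3]
grip_width: 0.0553
grasp_force: 63.9
```

Emit:
drive_tool(
  increments=[
    [[0,0,-0.7],[0,0,0],0],
    [[0,0,0],[0,0,0],0],
    [[0,0,0],[0,0,0],0],
  ],
)

```text
clock: 7.28
eef_pos: [0.5946, -0.0049, 0.0099]
tool_rot: [0.996, 0.089, -0.0, -0.0]
ft_force: [-0.1, 0.5, -2.7]
grip_width: 0.0554
grasp_force: 63.9
```

Emit:
drive_tool(
  increments=[
    [[0,0,-0.5],[0,0,0],0],
    [[0,0,0],[0,0,0],0],
    [[0,0,0],[0,0,0],0],
  ],
)

```text
clock: 7.53
eef_pos: [0.5946, -0.005, 0.0094]
tool_rot: [0.996, 0.089, -0.0, 0.0]
ft_force: [-0.6, 0.0, -2.5]
grip_width: 0.0556
grasp_force: 63.9
```

```bash
cat > lat.py <<'E'
from h import *
c=camera("wrist");hsv=cv2.cvtColor(c["image"],cv2.COLOR_RGB2HSV);V=np.array(c["view"])
e=np.array([205+np.diff(hsv[205:300,u,1].astype(float)).argmax()+.5 for u in(40,80,120,440,480,520)]);print("frame edge",e)
v=int(np.median(e));y=hsv[v-14:v-2,260:320,1]>150;ul=np.nonzero(y)[1].mean()+260
print("line u",ul,"width",y.sum(1).mean())
g=c["image"].mean(2)
row=cv2.blur(g,(1,3))[277];d=np.gradient(row);l=195+d[195:225].argmax();r=335+d[335:370].argmin();print("bracket",l,r)
o=get_obs();q=o["tool_rot"];a=2*np.arctan2(q[1],q[0]);P=o["eef_pos"]
zc=lambda p:(V@np.r_[p,1])[2]
f=np.array([np.cos(a),np.sin(a),0])
b=((l+r)/2-280)/292.4*(292.4*.056/(r-l));L=(ul-280)/292.4*zc(np.array([.618,0,.07]))
print("line right of bracket mm",1e3*(L-b),P,np.degrees(a),o["ft_force"])
save(c,"lat%.2f.png"%o["clock"])
E
python3 lat.py
```

```text
frame edge [278.5 278.5 278.5 278.5 278.5 278.5]
line u 279.19867549668874 width 12.583333333333334
bracket 201 352
line right of bracket mm 1.0446191438923926 [ 0.59460821 -0.00491477  0.00938436] 10.20367598569931 [-0.50804197  0.08011563 -3.22855472]
```

```bash
cd pics; mv lat*.png l1.png; ls
```

```text
b2.png
b4.png
l1.png
line_scene.png
line_top.png
s0.png
t0.png
w1.png
w2.png
w3.png
w4.png
```

View pics/l1.png

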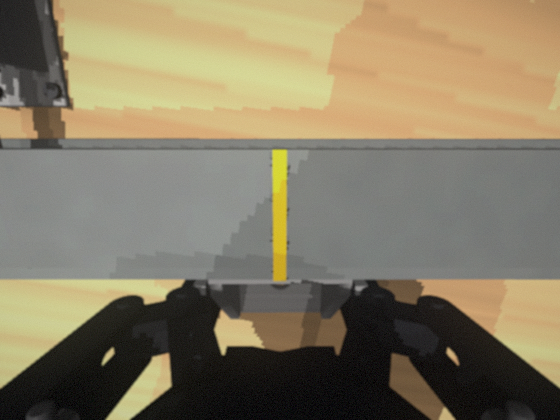

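The line is now at u≈280, the same as the bracket's centre, so it is centred. I lower to light contact.

Emit:
drive_tool(
  increments=[
    [[0,0,-0.4],[0,0,0],0],
    [[0,0,0],[0,0,0],0],
    [[0,0,0],[0,0,0],0],
  ],
)

```text
clock: 7.83
eef_pos: [0.5946, -0.0049, 0.009]
tool_rot: [0.996, 0.089, -0.0, -0.0]
ft_force: [0.3, 0.3, -3.1]
grip_width: 0.0552
grasp_force: 63.9
```

Emit:
drive_tool(
  increments=[
    [[0,0,-0.3],[0,0,0],0],
    [[0,0,0],[0,0,0],0],
    [[0,0,0],[0,0,0],0],
  ],
)

```text
clock: 8.08
eef_pos: [0.5947, -0.0049, 0.0088]
tool_rot: [0.996, 0.089, 0.0, 0.0]
ft_force: [0.3, 0.5, -2.3]
grip_width: 0.0552
grasp_force: 64.0
```

Emit:
drive_tool(
  increments=[
    [[0,0,-0.2],[0,0,0],0],
    [[0,0,0],[0,0,0],0],
    [[0,0,0],[0,0,0],0],
  ],
)

```text
clock: 8.33
eef_pos: [0.5947, -0.0049, 0.0088]
tool_rot: [0.996, 0.089, 0.0, 0.0]
ft_force: [-1.4, 0.6, -0.2]
grip_width: 0.0554
grasp_force: 64.3
```

Emit:
drive_tool(
  increments=[
    [[1,0.18,0],[0,0,0],0],
    [[1,0.18,0],[0,0,0],0],
    [[1,0.18,0],[0,0,0],0],
    [[1,0.18,0],[0,0,0],0],
    [[0,0,0],[0,0,0],0],
    [[0,0,0],[0,0,0],0],
  ],
)

```text
clock: 8.83
eef_pos: [0.5987, -0.0043, 0.0088]
tool_rot: [0.996, 0.089, 0.0, 0.0]
ft_force: [-3.2, -0.4, 5.4]
grip_width: 0.0552
grasp_force: 64.8
```

Emit:
drive_tool(
  increments=[
    [[0.5,0.09,0],[0,0,0],0],
    [[0.5,0.09,0],[0,0,0],0],
    [[0,0,0],[0,0,0],0],
    [[0,0,0],[0,0,0],0],
  ],
)

```text
clock: 9.17
eef_pos: [0.5995, -0.0042, 0.0088]
tool_rot: [0.996, 0.089, -0.0, 0.0]
ft_force: [-4.3, -0.3, 5.5]
grip_width: 0.0553
grasp_force: 65.0
```

Emit:
drive_tool(
  increments=[
    [[0.5,0.09,0],[0,0,0],0],
    [[0,0,0],[0,0,0],0],
    [[0,0,0],[0,0,0],0],
  ],
)

```text
clock: 9.42
eef_pos: [0.6, -0.0041, 0.0088]
tool_rot: [0.996, 0.089, -0.0, 0.0]
ft_force: [-4.9, -0.6, 5.9]
grip_width: 0.055
grasp_force: 65.0
```

Emit:
drive_tool(
  increments=[
    [[0,0,0.4],[0,0,0],0],
    [[0,0,0],[0,0,0],0],
    [[0,0,0],[0,0,0],0],
  ],
)

```text
clock: 9.67
eef_pos: [0.6004, -0.004, 0.0088]
tool_rot: [0.996, 0.089, 0.0, 0.0]
ft_force: [-2.3, 0.7, 1.5]
grip_width: 0.0552
grasp_force: 64.6
```

Emit:
drive_tool(
  increments=[
    [[0.5,0.09,0],[0,0,0],0],
    [[0.5,0.09,0],[0,0,0],0],
    [[0,0,0],[0,0,0],0],
    [[0,0,0],[0,0,0],0],
  ],
)

```text
clock: 10.0
eef_pos: [0.6012, -0.0038, 0.0088]
tool_rot: [0.996, 0.089, 0.0, 0.0]
ft_force: [-2.0, -0.4, 1.7]
grip_width: 0.0552
grasp_force: 64.6
```

Emit:
drive_tool(
  increments=[
    [[0.5,0.09,0.1],[0,0,0],0],
    [[0,0,0],[0,0,0],0],
    [[0,0,0],[0,0,0],0],
  ],
)

```text
clock: 10.25
eef_pos: [0.6019, -0.0036, 0.0088]
tool_rot: [0.996, 0.089, 0.0, -0.0]
ft_force: [-1.8, -0.4, 0.5]
grip_width: 0.0551
grasp_force: 64.4
```

Emit:
drive_tool(
  increments=[
    [[0.5,0.09,0],[0,0,0],0],
    [[0,0,0],[0,0,0],0],
    [[0,0,0],[0,0,0],0],
  ],
)

```text
clock: 10.5
eef_pos: [0.6023, -0.0035, 0.0089]
tool_rot: [0.996, 0.089, 0.0, -0.0]
ft_force: [-1.2, 0.5, -0.9]
grip_width: 0.0553
grasp_force: 64.2
```

Emit:
drive_tool(
  increments=[
    [[0.5,0.09,0],[0,0,0],0],
    [[0,0,0],[0,0,0],0],
    [[0,0,0],[0,0,0],0],
  ],
)

```text
clock: 10.75
eef_pos: [0.6023, -0.0035, 0.0088]
tool_rot: [0.996, 0.089, -0.0, -0.0]
ft_force: [-3.0, 0.2, -0.2]
grip_width: 0.055
grasp_force: 64.3
```

Emit:
drive_tool(
  increments=[
    [[0.5,0.09,0],[0,0,0],0],
    [[0,0,0],[0,0,0],0],
    [[0,0,0],[0,0,0],0],
    [[0,0,0],[0,0,0],0],
  ],
)

```text
clock: 11.08
eef_pos: [0.6023, -0.0035, 0.0088]
tool_rot: [0.996, 0.089, -0.001, 0.0]
ft_force: [-5.0, -0.7, 1.4]
grip_width: 0.0551
grasp_force: 64.5
```

Emit:
drive_tool(
  increments=[
    [[0.4,0.07,0],[0,0,0],0],
    [[0,0,0],[0,0,0],0],
    [[0,0,0],[0,0,0],0],
    [[0,0,0],[0,0,0],0],
  ],
)

```text
clock: 11.42
eef_pos: [0.6022, -0.0035, 0.0088]
tool_rot: [0.996, 0.089, -0.001, 0.0]
ft_force: [-6.5, -0.7, 2.4]
grip_width: 0.055
grasp_force: 64.7
```

```bash
python3 lat.py; cd pics; mv lat*.png l2.png
```

```text
frame edge [243.5 253.5 219.5 236.5 283.5 241.5]
line u 279.541935483871 width 12.916666666666666
bracket 198 361
line right of bracket mm 0.024320792719179724 [ 0.60224352 -0.00347786  0.00882569] 10.188718373136687 [-6.48340845 -1.8280516   2.28091523]
```

Emit:
drive_tool(
  increments=[
    [[0.5,0.09,0.15],[0,0,0],0],
    [[0,0,0],[0,0,0],0],
    [[0.4,0.07,0.15],[0,0,0],0],
    [[0,0,0],[0,0,0],0],
    [[0,0,0],[0,0,0],0],
    [[0,0,0],[0,0,0],0],
  ],
)

```text
clock: 11.97
eef_pos: [0.6022, -0.0035, 0.0089]
tool_rot: [0.996, 0.089, -0.002, 0.0]
ft_force: [-7.8, -0.7, 2.4]
grip_width: 0.0554
grasp_force: 64.7
```

Emit:
drive_tool(
  increments=[
    [[0.7,0.12,0],[0,0,0],0],
    [[0,0,0],[0,0,0],0],
    [[0.5,0.09,0.1],[0,0,0],0],
    [[0,0,0],[0,0,0],0],
    [[0,0,0],[0,0,0],0],
    [[0,0,0],[0,0,0],0],
  ],
)

```text
clock: 12.47
eef_pos: [0.6022, -0.0035, 0.0089]
tool_rot: [0.996, 0.089, -0.003, 0.0]
ft_force: [-10.8, -1.7, 5.2]
grip_width: 0.055
grasp_force: 65.0
```

```bash
python3 - <<'E'
from h import *
o=get_obs();print(o["eef_pos"],o["tool_rot"],o["ft_force"],o["ft_torque"])
E
```

```text
[ 0.60218074 -0.00351921  0.00888448] [ 9.96068614e-01  8.85236406e-02 -3.29498778e-03  1.58572917e-04] [-10.8333234   -1.69707362   5.15964318] [-0.44470941  1.78314508 -0.14125353]
```

Emit:
drive_tool(
  increments=[
    [[0,0,0.3],[0.04,-0.2,0],0],
    [[0,0,0.1],[0.03,-0.2,0],0],
    [[0,0,0],[0,0,0],0],
    [[0,0,0],[0,0,0],0],
    [[0,0,0],[0,0,0],0],
  ],
)

```text
clock: 12.88
eef_pos: [0.6024, -0.0035, 0.0088]
tool_rot: [0.996, 0.089, 0.0, -0.0]
ft_force: [-9.0, -1.8, 0.8]
grip_width: 0.0552
grasp_force: 64.4
```

```bash
python3 - <<'E'
from h import *
o=get_obs();print(o["eef_pos"],o["tool_rot"],o["ft_force"],o["ft_torque"])
E
```

```text
[ 0.60235258 -0.00346041  0.0088198 ] [ 9.96073495e-01  8.85295861e-02  2.75527867e-04 -1.72142455e-04] [-9.02414287 -1.78314697  0.76806702] [-0.43722489  1.73526684 -0.24825313]
```

Emit:
drive_tool(
  increments=[
    [[0.5,0.09,0.1],[0.01,-0.07,0],0],
    [[0.5,0.09,0.1],[0.01,-0.07,0],0],
    [[0.3,0.05,0.1],[0,0,0],0],
    [[0,0,0],[0,0,0],0],
    [[0,0,0],[0,0,0],0],
    [[0,0,0],[0,0,0],0],
  ],
)

```text
clock: 13.38
eef_pos: [0.6024, -0.0035, 0.0088]
tool_rot: [0.996, 0.088, 0.0, -0.0]
ft_force: [-11.0, -2.4, 4.4]
grip_width: 0.0552
grasp_force: 64.6
```

```bash
python3 - <<'E'
from h import *
o=get_obs();print(o["eef_pos"],o["tool_rot"],o["ft_force"],o["ft_torque"])
E
```

```text
[ 0.60235573 -0.00345744  0.00883451] [ 9.96083909e-01  8.84125264e-02  2.33961032e-04 -1.28254194e-04] [-11.0103604   -2.38185929   4.40514416] [-0.52789851  2.14316299 -0.21825215]
```

Emit:
drive_tool(
  increments=[
    [[0.5,0.09,0.3],[0.01,-0.05,0],0],
    [[0.4,0.07,0.2],[0.01,-0.05,0],0],
    [[0,0,0],[0,0,0],0],
    [[0,0,0],[0,0,0],0],
    [[0,0,0],[0,0,0],0],
    [[0,0,0],[0,0,0],0],
  ],
)

```text
clock: 13.88
eef_pos: [0.6024, -0.0034, 0.0088]
tool_rot: [0.996, 0.088, 0.0, -0.0]
ft_force: [-12.2, -1.7, 1.4]
grip_width: 0.0556
grasp_force: 64.7
```

Emit:
drive_tool(
  increments=[
    [[0.3,0.05,0],[0,0,0],0],
    [[0,0,0],[0,0,0],0],
    [[0,0,0],[0,0,0],0],
    [[0,0,0],[0,0,0],0],
    [[0,0,0],[0,0,0],0],
    [[0,0,0],[0,0,0],0],
  ],
)

```text
clock: 14.38
eef_pos: [0.6024, -0.0034, 0.0088]
tool_rot: [0.996, 0.088, -0.0, -0.0]
ft_force: [-13.3, -2.5, 3.3]
grip_width: 0.0556
grasp_force: 64.8
```

Push is about 13.5 N with the foot resting lightly on the bench. Now I hold for more than 3 s.

Emit:
drive_tool(
  increments=[
    [[0,0,0],[0,0,0],0],
    [[0,0,0],[0,0,0],0],
    [[0,0,0],[0,0,0],0],
    [[0,0,0],[0,0,0],0],
    [[0,0,0],[0,0,0],0],
    [[0,0,0],[0,0,0],0],
    [[0,0,0],[0,0,0],0],
    [[0,0,0],[0,0,0],0],
  ],
)

```text
clock: 15.05
eef_pos: [0.6024, -0.0034, 0.0088]
tool_rot: [0.996, 0.088, -0.0, -0.0]
ft_force: [-12.9, -2.7, 1.9]
grip_width: 0.0552
grasp_force: 64.8
```

Emit:
drive_tool(
  increments=[
    [[0,0,0],[0,0,0],0],
    [[0,0,0],[0,0,0],0],
    [[0,0,0],[0,0,0],0],
    [[0,0,0],[0,0,0],0],
    [[0,0,0],[0,0,0],0],
    [[0,0,0],[0,0,0],0],
    [[0,0,0],[0,0,0],0],
    [[0,0,0],[0,0,0],0],
  ],
)

```text
clock: 15.72
eef_pos: [0.6023, -0.0034, 0.0088]
tool_rot: [0.996, 0.088, -0.0, -0.0]
ft_force: [-12.4, -2.4, 3.6]
grip_width: 0.0555
grasp_force: 64.8
```

Emit:
drive_tool(
  increments=[
    [[0,0,0],[0,0,0],0],
    [[0,0,0],[0,0,0],0],
    [[0,0,0],[0,0,0],0],
    [[0,0,0],[0,0,0],0],
    [[0,0,0],[0,0,0],0],
    [[0,0,0],[0,0,0],0],
    [[0,0,0],[0,0,0],0],
    [[0,0,0],[0,0,0],0],
  ],
)

```text
clock: 16.38
eef_pos: [0.6023, -0.0034, 0.0088]
tool_rot: [0.996, 0.088, -0.0, -0.0]
ft_force: [-12.7, -2.4, 3.0]
grip_width: 0.0553
grasp_force: 64.8
```

Emit:
drive_tool(
  increments=[
    [[0,0,0],[0,0,0],0],
    [[0,0,0],[0,0,0],0],
    [[0,0,0],[0,0,0],0],
    [[0,0,0],[0,0,0],0],
    [[0,0,0],[0,0,0],0],
    [[0,0,0],[0,0,0],0],
    [[0,0,0],[0,0,0],0],
    [[0,0,0],[0,0,0],0],
  ],
)

```text
clock: 17.05
eef_pos: [0.6024, -0.0034, 0.0088]
tool_rot: [0.996, 0.088, -0.0, -0.0]
ft_force: [-12.3, -3.6, 1.7]
grip_width: 0.0554
grasp_force: 64.8
```

Emit:
drive_tool(
  increments=[
    [[0,0,0],[0,0,0],0],
    [[0,0,0],[0,0,0],0],
    [[0,0,0],[0,0,0],0],
    [[0,0,0],[0,0,0],0],
    [[0,0,0],[0,0,0],0],
    [[0,0,0],[0,0,0],0],
    [[0,0,0],[0,0,0],0],
    [[0,0,0],[0,0,0],0],
  ],
)

```text
clock: 17.72
eef_pos: [0.6024, -0.0034, 0.0088]
tool_rot: [0.996, 0.088, -0.0, -0.0]
ft_force: [-12.3, -2.2, 2.9]
grip_width: 0.0553
grasp_force: 64.8
```

Emit:
drive_tool(
  increments=[
    [[0,0,0],[0,0,0],0],
    [[0,0,0],[0,0,0],0],
    [[0,0,0],[0,0,0],0],
    [[0,0,0],[0,0,0],0],
    [[0,0,0],[0,0,0],0],
    [[0,0,0],[0,0,0],0],
    [[0,0,0],[0,0,0],0],
    [[0,0,0],[0,0,0],0],
  ],
)

```text
clock: 18.38
eef_pos: [0.6024, -0.0035, 0.0088]
tool_rot: [0.996, 0.088, -0.0, -0.0]
ft_force: [-13.2, -1.8, 3.8]
grip_width: 0.0552
grasp_force: 64.8
```

```bash
python3 lat.py; cd pics; mv lat*.png l3.png
```

```text
frame edge [217.5 251.5 238.5 241.5 234.5 212.5]
line u 279.0 width 13.0
bracket 206 358
line right of bracket mm -1.0588135543778636 [ 0.60235974 -0.00343825  0.00882614] 10.135797867573855 [-13.79411196  -2.4203003    4.22539384]
```

View pics/l3.png

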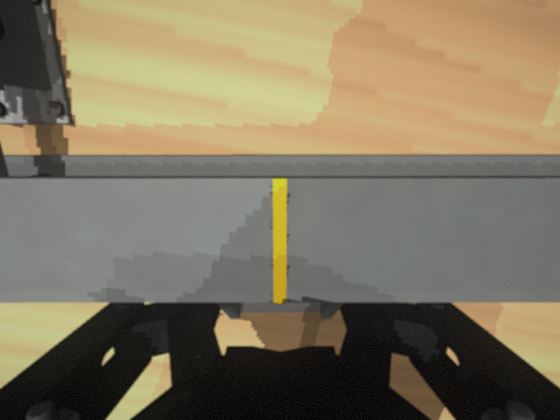

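The last view shows the web edge level at v≈302. The line (u≈280) sits over the bracket's centre (u≈280–281), with the bracket flush under the edge. I hand in.

```bash
python3 -c "from workcell import *;print(job_done())"
```

```text
the job is handed in; nothing more can be done
None
```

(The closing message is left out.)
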